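Recap the drip filter and hold the cap at half turn for bleeding

TASK

Push the filter's red drain plunger all the way down and let it spring back up. Then take the blue cap out of the stone saucer, set its lugs into the slots of the filter's collar, press it down against the spring and turn it clockwise to the yellow half-way marks, never on to the lock click at the red marks. Finish holding the cap by its grip right there, still, so I can bleed the line, and leave everything else on the bench where it is.

Things in the scene. Friction and masses are not known exactly. Their poses are not given: they have to be found in the camera images.
- filter: Drip filter fixed to the bench: upright black housing with a grey collar, 108 mm across, on top, on a foot plate 130 (x) by 230 (y) mm. Origin at bench height on the housing's axis, z up. Collar top at z = 150 mm, bore 68 mm wide; under its rim runs an 8 mm thick ledge (underside z = 142 mm). Inlet pipe to +x (220 mm out, 110 mm high). Drain valve 135 mm along +y, 164 mm high.
- slot_marks: Two white marks on the collar's rim, 50 mm each side of the axis, beside the two slots (each 20 mm wide, reaching 45 mm from the axis). Origin on the filter's axis at the collar's top; x along the line through both slots, z up. Under the ledge, lugs can turn from the slots clockwise only (seen from above); solid stops otherwise.
- half_marks: Two yellow marks on the collar's rim: half-way, 40 deg clockwise (from above) of the white ones. Origin on the filter's axis at the collar's top; x along the line through both yellow marks, z up.
- lock_marks: Two red marks on the collar's rim: lock notches, 80 deg clockwise (from above) of the white marks, where the lugs would spring up 4 mm with a click; then a solid stop. Origin on the filter's axis at the collar's top; x along the line through both red marks.
- spring_plate (a joint): Downward travel (m) of the white plate, 54 mm wide, in the filter's bore. At 0 its top is 4 mm below the collar's top; it yields up to 18 mm straight down (about 1.5 N at first, 0.35 N more per mm) and springs back up.
- cap: Loose blue cap, 130 g, upright in the saucer. Origin: centre of its underside, z up. Plug 62 mm wide, z 0 to 20 mm; at its foot two lugs, 14 mm wide, 6 mm high, out along +x and -x to 41 mm from the axis; flange 89 mm across, z 20 to 26; bar grip 60 mm along x, 14 mm thick along y, z 26 to 54. White pointers on the flange lie over the lugs. Same either way round.
- cap_foot (a point): Centre of the cap's underside (same point as the cap's origin). Above the filter's origin it is at about 146 mm when the cap just rests on the spring plate, lugs in the slots; at 136 mm or lower the lugs clear the ledge and the cap can turn; at 130 mm the flange meets the collar (about 6 N of push). Turned and not pushed, the spring holds it at 136 mm.
- drain_plunger (a joint): Travel of the red drain plunger in m: 0 = up, 0.012 = fully down. It springs back when let go; 3.5 N to start, 9 N fully down, then a solid stop.
- plunger_top (a point): Centre of the top face of the red drain plunger, a button 34 mm across that moves straight down; 164 mm above the bench when up. It stands on a brass valve.
- saucer: Grey stone saucer, loose, 1.1 kg, 150 mm across and 20 mm high, inner floor 10 mm above the bench. Origin: centre of its underside.
- nursery_pot: Orange plastic nursery pot, 130 mm across, 120 mm high; bystander. Origin: centre of its underside.
- clay_pot: Terracotta pot, 120 mm across, 105 mm high; bystander. Origin: centre of its underside.
- bucket: Small steel bucket, 130 mm across, 126 mm high; bystander. Origin: centre of its underside.
- weed_fork: Bamboo-handled hand fork lying on the bench between robot and filter, 260 mm long along its x (tines to +x), 62 mm wide, 27 mm high; bystander. Origin near its middle, at bench height.
- scoop: Green plastic scoop, 205 mm long along its x (handle to -x), 76 mm wide, 50 mm high; bystander. Origin at the back of its pan, at bench height.
- old_cartridge: Used brown filter cartridge standing upright, 56 mm across, 90 mm high; bystander. Origin: centre of its underside.
There are look-alikes about, which are no part of the job. There is more than one size of the cap; the job needs the smallest.

How it is judged (in metres and radians):
On the way, in this order (a step that is already met when the one before it is completed fails the run):
1. the red drain plunger has been pushed fully down (value of joint drain_plunger above 0.0108 m), for 0.1 s.
2. the plunger is up again and the cap is pressed down in the collar, its lugs below the ledge (value of joint drain_plunger below 0.002 m and horizontal distance between cap and filter below 0.006 m and z of cap in the frame of filter below 0.1375 m), for 0.05 s.
At the end, for the whole second after the job is handed in: Through the last second the fingers hold the cap (over 1.5 N); it sits upright in the collar, lugs under the ledge (origin 126 to 138.5 mm over the filter's, within 6 mm of its axis, tilt under 0.12 rad), still, within 0.2 rad of the yellow marks; the plunger is up (angle between the x axis of cap and the x axis of half_marks, either way round below 0.2 rad and horizontal distance between cap and filter below 0.006 m and z of cap in the frame of filter between 0.126 and 0.1385 m and angle between cap's own z axis and vertical below 0.12 rad and angular speed of cap below 0.15 rad/s and contact force between the fingers and cap above 1.5 N and value of joint drain_plunger below 0.002 m); the arm keeps its last pose, push and grip.
It fails at once if the cap is turned on into the lock (within 0.25 rad of the red marks while in the collar) (angle between the x axis of cap and the x axis of lock_marks, either way round below 0.25 rad and horizontal distance between cap and filter below 0.01 m and z of cap in the frame of filter below 0.145 m).
It fails at once if another thing on the bench is shifted by more than 30 mm (distance of any of saucer, nursery_pot, clay_pot, bucket, weed_fork, scoop, old_cartridge from where it was at the start of the episode above 0.03 m).
It also fails if it takes over 58 s, if anything falls off the work surface, if the arm or the gripper's body presses on something with over 40 N, if the wrist force passes 120 N, or if a joint passes its speed limit or range.

ROBOT

A 7-joint arm with a two-finger parallel gripper is mounted at the origin on the work surface. World frame = base frame: x ahead of the robot, y to its left, z up, the work surface at z = 0. Lengths are in m, angles in degrees, forces in N, time in s.
With the tool pointing down it reaches from about 0.4 to 0.85 m from the base axis. Payload 10.4 kg.
Tool frame: the origin (TCP) lies on the front face of the gripper's body, between the roots of the fingers; the fingertips stand 70 mm ahead of it and the grasp point (between the pads) lies 51 mm ahead of it; z points along the fingers, x is the direction in which the jaws open and shut, and the axes are right-handed (so a half turn about z gives the same grasp; the last joint's range is limited). The gripper opens to 87 mm and grips with 3 to 60 N. Pads are 19 mm wide; open, the fingers measure 117 mm over their backs; the gripper's body (75 mm by 190 mm) begins 51 mm behind the grasp point.
Start: joints at [72.96, 19.034, -3.707, 83.658, 1.238, 77.344, -5.071], TCP at [0.17, -0.602, 0.292] pointing down, gripper open.
Joint ranges: [-148.97, 148.97], [-28.65, 121.19], [-84.17, 76.75], [9.2, 138.47], [-72.65, 252.65], [3.7, 117.97], [-149.18, 149.18]. Speed limits (degrees/s): [127.2, 127.2, 159.86, 159.86, 180, 180, 180].

INTERFACE

Orientations are given as a 3x3 rotation matrix whose columns are the frame's x, y, z axes.
In Python, from station import telemetry, vision, robot gives the robot as it stands. The module is installed in compiled form; this text tells all that it offers.
- The arm moves only by the tool carry_out, never from a script. Its argument "targets" is a list of rows, each a list of 5 numbers: the shift along the tool's x, y, z in m, then the turn about the tool's z in rad, then the opening, from -1 (shut) to 1 (fully open), so that 0 is half open. In form: [[tx, ty, tz, twist, grip], ...]. A call has 1 to 10 rows; each row is the pose to reach, as a shift and turn from the pose commanded when the call began, along the tool's axes at that moment; what a row does not reach only later rows make up. A row lasts 1/12 s, in which the tool goes at most 41.7 mm and 7.16 degrees, less where a joint would pass 70% of its speed; a pose out of reach is approached as far as the arm can. A call with a gripper value outside its range is refused whole. The fingers move at their own pace and stop on an object; "force" is the grip in N (left out, the last holds). Time passes only in rows, so rows that repeat a pose let the fingers close. It gives the time, the measured TCP pose, the force and the opening at its end, in the units of the state.
- telemetry.state(): the state, without advancing time (a new reading comes with each control period).
- vision.camera(name): name is "scene" or "top"; returns the picture (384x512x3 uint8, blue, green, red); there is no depth.
- vision.camera_info(name): a dict with "fx", "fy", "cx", "cy" (pixels), "extrinsics" (4x4, takes a point from world to camera coordinates). Camera axes: x right, y down, z forward; pixel columns grow to the right and rows downward; lengths in m; the calibration is good to about 2 mm. A picture is of the moment at which its call begins. camera_info takes no time and is no camera call.
- robot.hand_in(): hands the job in, once; it reports no verdict.
The state is a dict: "t": time; "joint_positions": joint angles; "joint_velocities": joint speeds; "joint_torque": joint torques, N m; "ee_pos": TCP position; "orientation": TCP orientation; "force": force on the tool from outside, world axes, zero at the start; "ft_torque": the same for the moment, N m; "width": finger opening in m.
Only numpy, scipy, OpenCV 4.12 (cv2) and the standard library are available. Lean on these libraries where they do the work, as an engineer would, in place of code of your own. Each camera call takes 0.05 s, during which the arm holds its last target.

## Working session

There is one attempt and no reset: what is moved stays moved. The work goes in short steps, Python scripts to look and compute and a tool call to move; the robot and the scene stay as the last step left them, time stands still between calls to the robot, and variables do not carry over. Pictures are saved under pics/ and viewed, and the job is handed in when it is done.

Besides the shell and the picture viewer there is one more tool, called after "Call:" as name(argument=value, ...) on one line, values as JSON. carry_out: Moves the arm, as the interface text tells. Its arguments: {"type":"object","properties":{"targets":{"type":"array","items":{"type":"array","items":{"type":"number"}}},"force":{"type":"number"}},"required":["targets"]}

```bash
mkdir -p pics; python3 - <<'E'
from station import telemetry, vision, robot
import cv2
s=telemetry.state(); print({k:(s[k]) for k in s})
for n in ("scene","top"):
    im=vision.camera(n); cv2.imwrite(f"pics/{n}0.png",im)
    print(n,vision.camera_info(n))
E
```

```text
{'t': 0.0, 'joint_positions': array([72.96121234, 19.07382834, -3.70660389, 83.706821  ,  1.23734445,
       77.34364764, -5.07130946]), 'joint_velocities': array([-0.12023174, -0.04996616,  0.07917457,  0.07989647,  0.11369015,
       -0.04942975, -0.00622442]), 'joint_torque': array([-3.81172176e-04, -6.23265409e+01,  2.45442870e-02, -3.89906073e+01,
       -6.13361411e-02,  3.97130591e-02,  1.34114107e-04]), 'ee_pos': array([ 0.16950114, -0.60126932,  0.29142685]), 'orientation': array([[ 2.71339851e-01, -9.62483491e-01, -4.63984029e-04],
       [-9.62482476e-01, -2.71340240e-01,  1.39916655e-03],
       [-1.47257224e-03,  6.69268539e-05, -9.99998914e-01]]), 'force': array([ 0.42475543, -0.30170945, -0.84574411]), 'ft_torque': array([-0.02703339, -0.00425564, -0.01869677]), 'width': 0.08750346380008085}
scene {'fx': 428.31776820600135, 'fy': 428.31776820600135, 'cx': 259.4477196324084, 'cy': 195.20486671413448, 'extrinsics': array([[ 0.30010427,  0.95385148,  0.01023635, -0.14380657],
       [ 0.79189665, -0.24313799, -0.56016392, -0.3073842 ],
       [-0.53182433,  0.17621371, -0.82831854,  1.80569855],
       [ 0.        ,  0.        ,  0.        ,  1.        ]])}
top {'fx': 473.8638139357374, 'fy': 473.8638139357374, 'cx': 265.373471668486, 'cy': 195.01222763752506, 'extrinsics': array([[ 0.07043298, -0.99751291, -0.00268192, -0.01700096],
       [-0.97248597, -0.06806685, -0.22279575,  0.46380938],
       [ 0.22205908,  0.01830029, -0.97486146,  1.31280904],
       [ 0.        ,  0.        ,  0.        ,  1.        ]])}
```

View pics/scene0.png

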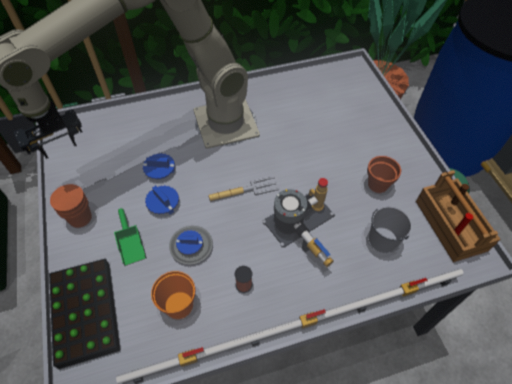

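View pics/top0.png

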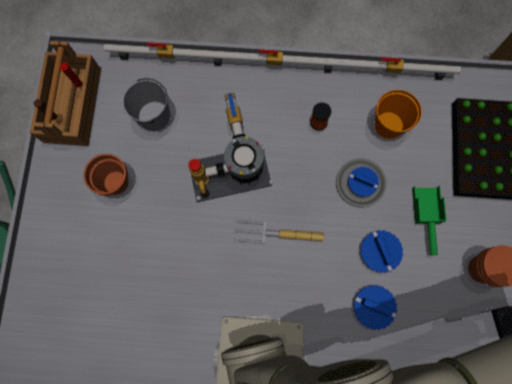

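The top view shows three blue caps at (363,181) in the saucer, (381,251) and (375,307). The red things are a button on brass at (195,165), a handle in the crate at (72,75), and levers on the rail. By the description I choose the cap in the saucer and the button on the brass valve. I'll check both in close crops.

```bash
cat > h.py <<'E'
import numpy as np, cv2
from station import telemetry, vision, robot
def ray(n,u,v):
    i=vision.camera_info(n);E=i["extrinsics"];R=E[:3,:3];t=E[:3,3]
    d=R.T@np.array([(u-i["cx"])/i["fx"],(v-i["cy"])/i["fy"],1.0]); return -R.T@t,d
def onz(n,u,v,z):
    c,d=ray(n,u,v); return c+d*(z-c[2])/d[2]
def proj(n,p):
    i=vision.camera_info(n);E=i["extrinsics"];q=E[:3,:3]@np.array(p)+E[:3,3]
    return np.array([i["fx"]*q[0]/q[2]+i["cx"],i["fy"]*q[1]/q[2]+i["cy"]])
def two(a,b):
    c1,d1=ray("scene",*a);c2,d2=ray("top",*b)
    s=np.linalg.lstsq(np.c_[d1,-d2],c2-c1,rcond=None)[0]
    p,q=c1+d1*s[0],c2+d2*s[1]; return (p+q)/2,np.linalg.norm(p-q)
E
python3 - <<'E'
import cv2,numpy as np
t=cv2.imread("pics/top0.png");s=cv2.imread("pics/scene0.png")
f=lambda im,x,y,w,h,k:cv2.resize(im[y:y+h,x:x+w],None,fx=k,fy=k,interpolation=cv2.INTER_CUBIC)
a=f(t,180,120,100,80,4);b=f(t,325,145,80,80,4)
c=f(s,260,170,100,80,4);d=f(s,160,210,80,80,4)
cv2.imwrite("pics/crop0.png",np.vstack([np.hstack([a,b]),np.hstack([c,d])]))
E
```

```text
(no output)
```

View pics/crop0.png

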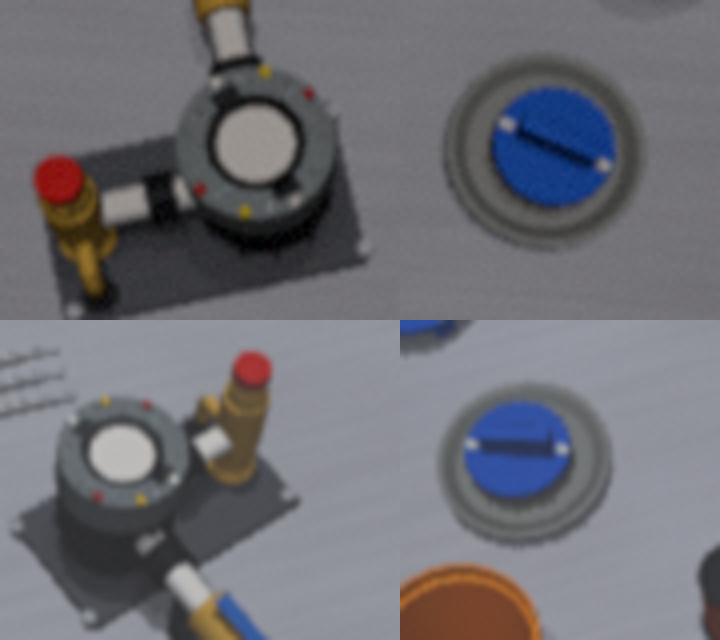

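The crops confirm the choice: the saucer's cap has pointers at about top (352,176) and (376,186). The collar has white marks at about (235,141) and (254,170), yellow at (246,138) and (242,173), and red at (257,143) and (230,167). The plunger is at (195,165).

```bash
cat > meas.py <<'E'
from h import *
def blobs(im,box,cond,amin=2):
    x,y,w,h=box; c=im[y:y+h,x:x+w].astype(int)
    hsv=cv2.cvtColor(im[y:y+h,x:x+w],cv2.COLOR_BGR2HSV).astype(int)
    m=cond(hsv[...,0],hsv[...,1],hsv[...,2]).astype(np.uint8)
    n,l,st,ce=cv2.connectedComponentsWithStats(m)
    return [(int(st[i,4]),(ce[i]+[x,y]).round(2).tolist()) for i in range(1,n) if st[i,4]>=amin]
red=lambda h,s,v:((h<8)|(h>172))&(s>130)&(v>70)
yel=lambda h,s,v:(h>18)&(h<35)&(s>110)&(v>110)
whi=lambda h,s,v:(s<45)&(v>140)
blu=lambda h,s,v:(h>100)&(h<125)&(s>150)&(v>60)
E
python3 - <<'E'
from meas import *
t=cv2.imread("pics/top0.png");s=cv2.imread("pics/scene0.png")
for n,im,b in(("top",t,(180,130,90,60)),("scene",s,(265,170,70,65))):
    for k,c in(("red",red),("yel",yel),("whi",whi)): print(n,k,blobs(im,b,c))
for n,im,b in(("top",t,(335,155,55,50)),("scene",s,(168,222,45,45))):
    print(n,"blu",blobs(im,b,blu,10));
    print(n,"white",blobs(im,b,lambda h,s,v:(s<70)&(v>(120 if n=="top" else 165))))
E
```

```text
top red [(2, [256.5, 143.0]), (119, [194.39, 164.56]), (5, [229.6, 167.2])]
top yel [(6, [246.0, 137.5]), (6, [240.83, 172.17]), (30, [201.2, 184.73])]
top whi [(19, [237.42, 131.11]), (237, [243.41, 155.47]), (2, [225.0, 167.5]), (45, [210.4, 170.42])]
scene red [(52, [322.62, 181.75])]
scene yel [(10, [317.7, 191.3]), (11, [312.55, 191.18]), (4, [317.5, 209.0]), (4, [294.5, 214.5])]
scene whi [(1632, [297.72, 184.38]), (167, [290.16, 202.93]), (37, [312.59, 200.03]), (2, [303.0, 209.5]), (280, [323.7, 228.68]), (38, [267.11, 231.24])]
top blu [(629, [362.9, 181.29])]
top white [(37, [339.32, 157.57]), (2, [361.5, 155.5]), (17, [370.47, 156.94]), (16, [379.5, 156.62]), (21, [386.57, 156.81]), (2, [351.5, 157.0]), (5, [339.6, 161.4]), (14, [336.57, 166.43]), (27, [384.74, 166.37]), (10, [387.8, 173.5]), (8, [351.12, 175.5]), (3, [387.0, 177.0]), (6, [375.83, 185.83]), (2, [388.0, 187.5]), (5, [387.0, 191.6]), (7, [336.0, 195.57]), (8, [386.88, 195.0]), (31, [339.26, 202.77]), (5, [381.2, 202.0]), (3, [384.0, 199.67]), (5, [378.2, 203.2]), (2, [385.5, 201.5]), (2, [389.0, 203.5])]
scene blu [(159, [189.45, 235.68]), (199, [188.05, 247.45])]
scene white [(2, [200.0, 241.5])]
```

```bash
python3 - <<'E'
from meas import *
np.set_printoptions(precision=4,suppress=True)
T=lambda u,v,z:onz("top",u,v,z)
S=lambda u,v,z:onz("scene",u,v,z)
print("plate",T(243.41,155.47,.146),S(290.16,202.93,.146),two((290.16,202.93),(243.41,155.47)))
print("plunger",T(194.39,164.56,.160),S(322.62,181.75,.160),two((322.62,181.75),(194.39,164.56)))
ax=lambda a,b:np.degrees(np.arctan2(*(b-a)[1::-1]))%180
def pr(nm,a,b): print(nm,(a+b)/2,np.linalg.norm(a-b),ax(a,b))
pr("yel",T(246,137.5,.15),T(240.83,172.17,.15))
pr("red",T(256.8,143,.15),T(229.6,167.2,.15))
pr("yelS",S(285.8,190.2,.15),S(294.7,214.6,.15))
pr("whi",T(234.2,140.8,.15),T(253.5,170,.15))
pr("cap",T(351.5,175.7,.036),T(375.8,186,.036))
pr("capS",S(177.8,240.8,.036),S(200.4,242,.036))
fl=np.array([T(362.9,181.29,.036)]);print(fl)
# flange rim mask size
t=cv2.imread("pics/top0.png")
for b in((335,155,55,50),(355,225,55,55),(345,280,60,55)):
    A=blobs(t,b,blu,100)[0];print(b,A,2*np.sqrt(A[0]/np.pi))
# saucer, fork bench positions
print("saucer edges",T(337,182,.02),T(386,182,.02))
print("filter yaw from foot/drain", ax(T(243.41,155.47,.146),T(194.39,164.56,.164)))
for q in((235,233),(324,238),(414,188),(430,253)): print("fork/scoop",q,T(*q,.02))
E
```

```text
plate [0.5488 0.0814 0.146 ] [0.5488 0.0823 0.146 ] (array([0.5488, 0.0818, 0.1462]), np.float64(0.0008680357157928459))
plunger [0.5098 0.2098 0.16  ] [0.5092 0.2115 0.16  ] (array([0.5097, 0.2103, 0.161 ]), np.float64(0.001410954962253263))
yel [0.5498 0.0812 0.15  ] 0.09958878294603933 176.5044523208338
red [0.5488 0.0816 0.15  ] 0.10058156419262412 137.22758828444864
yelS [0.5483 0.0822 0.15  ] 0.0986367486434467 177.43166727878105
whi [0.5481 0.0802 0.15  ] 0.09881661470521877 36.734775497092045
cap [ 0.5303 -0.2687  0.036 ] 0.07650633680141193 69.91704665564868
capS [ 0.5293 -0.2654  0.036 ] 0.0767738956330279 69.43841754857979
[[ 0.5287 -0.2666  0.036 ]]
(335, 155, 55, 50) (629, [362.9, 181.29]) 28.299605538565682
(355, 225, 55, 55) (1227, [381.13, 251.05]) 39.525497104907416
(345, 280, 60, 55) (1379, [374.93, 307.04]) 41.90223540802793
saucer edges [ 0.5256 -0.1931  0.02  ] [ 0.5357 -0.3381  0.02  ]
filter yaw from foot/drain 107.46820321758638
fork/scoop (235, 233) [0.3524 0.096  0.02  ]
fork/scoop (324, 238) [ 0.3559 -0.1618  0.02  ]
fork/scoop (414, 188) [ 0.5231 -0.4209  0.02  ]
fork/scoop (430, 253) [ 0.334  -0.4668  0.02  ]
```

```bash
cat >> h.py <<'E'
def plan(x,y,z,angdeg):
    s=telemetry.state();R=np.array(s["orientation"]);p=np.array(s["ee_pos"])
    d=R.T@(np.array([x,y,z])-p); a=np.degrees(np.arctan2(R[1,0],R[0,0]))
    tw=-((angdeg-a+180)%360-180)
    print("t %.2f pos %s ang %.2f F %s w %.4f"%(s["t"],p.round(4),a,np.round(s["force"],2),s["width"]),"shift",d.round(4),"twist %.4f"%np.radians(tw))
E
python3 - <<'E'
from meas import *
plan(.5,-.27,.292,-20)
print("pot rim",onz("top",398,113,.12),"pot scene",onz("scene",174,293,.12), "cart",onz("top",321,110,.09))
E
```

```text
t 0.10 pos [ 0.1695 -0.6013  0.2915] ang -74.25 F [-0.32 -0.06 -0.57] w 0.0869 shift [-2.292e-01 -4.080e-01 -2.000e-04] twist -0.9469
pot rim [ 0.71349204 -0.34519538  0.12      ] pot scene [ 0.7302132  -0.34326282  0.12      ] cart [ 0.72042622 -0.12913418  0.09      ]
```

Call:
carry_out(targets=[[-0.229, -0.408, 0, -0.947, -1], [-0.229, -0.408, 0, -0.947, -1], [-0.229, -0.408, 0, -0.947, -1], [-0.229, -0.408, 0, -0.947, -1], [-0.229, -0.408, 0, -0.947, -1], [-0.229, -0.408, 0, -0.947, -1], [-0.229, -0.408, 0, -0.947, -1], [-0.229, -0.408, 0, -0.947, -1], [-0.229, -0.408, 0, -0.947, -1], [-0.229, -0.408, 0, -0.947, -1]])

```text
t: 0.93
ee_pos: [0.4649, -0.305, 0.2922]
orientation: [[0.94, -0.342, -0.0], [-0.342, -0.94, -0.0], [-0.0, 0.0, -1.0]]
force: [0.7, -0.6, -0.2]
width: 0.0284
```

Call:
carry_out(targets=[[0, 0, 0, 0, -1], [0, 0, 0, 0, -1]])

```text
t: 1.1
ee_pos: [0.4656, -0.3042, 0.2919]
orientation: [[0.942, -0.337, -0.0], [-0.337, -0.942, 0.001], [-0.0, -0.001, -1.0]]
force: [-0.9, -0.7, -0.6]
width: 0.015
```

```bash
python3 - <<'E'
from h import *
plan(.5098,.2105,.26,-20)
E
```

```text
t 1.10 pos [ 0.4656 -0.3042  0.2919] ang -19.69 F [-0.92 -0.75 -0.62] w 0.0150 shift [-0.1317 -0.4995  0.0324] twist 0.0054
```

Call:
carry_out(targets=[[-0.132, -0.5, 0, 0, -1], [-0.132, -0.5, 0, 0, -1], [-0.132, -0.5, 0, 0, -1], [-0.132, -0.5, 0, 0, -1], [-0.132, -0.5, 0, 0, -1], [-0.132, -0.5, 0, 0, -1], [-0.132, -0.5, 0, 0, -1], [-0.132, -0.5, 0, 0, -1], [-0.132, -0.5, 0, 0, -1], [-0.132, -0.5, 0, 0, -1]])

```text
t: 1.93
ee_pos: [0.5017, 0.1084, 0.2923]
orientation: [[0.939, -0.345, 0.0], [-0.345, -0.939, -0.001], [0.001, 0.001, -1.0]]
force: [1.8, -0.8, -0.1]
width: 0.0005
```

```bash
python3 - <<'E'
from h import *
plan(.5098,.2105,.26,-20)
E
```

```text
t 1.93 pos [0.5017 0.1084 0.2923] ang -20.15 F [ 1.84 -0.79 -0.06] w 0.0005 shift [-0.0276 -0.0986  0.0321] twist -0.0027
```

Call:
carry_out(targets=[[-0.028, -0.098, 0, 0, -1], [-0.028, -0.098, 0, 0, -1], [-0.028, -0.098, 0, 0, -1], [-0.028, -0.098, 0.03, 0, -1], [-0.028, -0.098, 0.03, 0, -1], [-0.028, -0.098, 0.03, 0, -1], [-0.028, -0.098, 0.03, 0, -1]])

```text
t: 2.52
ee_pos: [0.5096, 0.2082, 0.2628]
orientation: [[0.939, -0.344, -0.0], [-0.344, -0.939, -0.001], [0.0, 0.001, -1.0]]
force: [0.6, 0.1, 0.3]
width: 0.0002
```

```bash
python3 - <<'E'
from h import *
plan(.5098,.2105,.222,-20)
t=vision.camera("top");s=vision.camera("scene")
f=lambda im,x,y,w,h,k:cv2.resize(im[y:y+h,x:x+w],None,fx=k,fy=k,interpolation=cv2.INTER_CUBIC)
cv2.imwrite("pics/pl1.png",np.hstack([f(t,150,100,100,100,4),f(s,270,120,100,100,4)]))
E
```

```text
t 2.52 pos [0.5096 0.2082 0.2628] ang -20.14 F [0.64 0.14 0.26] w 0.0002 shift [-0.0006 -0.0022  0.0408] twist -0.0025
```

View pics/pl1.png

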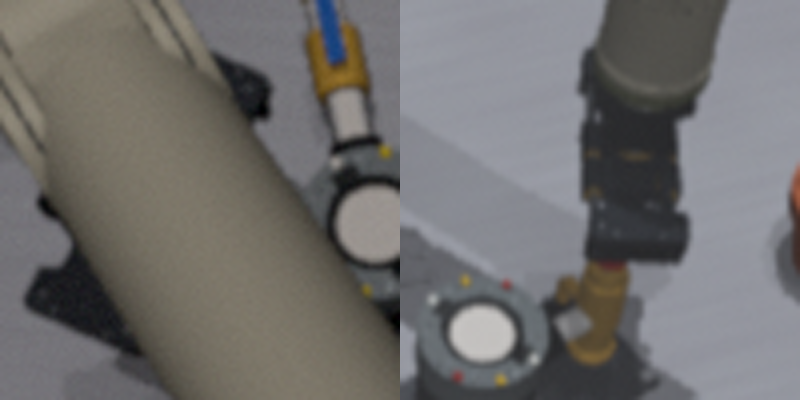

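The scene crop shows the closed fingers directly over the red button, whose edge is just visible at about crop (610,262), scene (322,185). I'll press down slowly.

Call:
carry_out(targets=[[0, -0.002, 0.012, 0, -1], [0, -0.002, 0.024, 0, -1], [0, -0.002, 0.03, 0, -1], [0, -0.002, 0.034, 0, -1], [0, -0.002, 0.037, 0, -1], [0, -0.002, 0.037, 0, -1]])

```text
t: 3.12
ee_pos: [0.5096, 0.2114, 0.2249]
orientation: [[0.94, -0.342, -0.001], [-0.342, -0.94, -0.001], [-0.0, 0.001, -1.0]]
force: [-1.7, -2.0, 7.2]
width: 0.0007
```

Call:
carry_out(targets=[[0, 0, 0.002, 0, -1], [0, 0, 0.004, 0, -1], [0, 0, 0.006, 0, -1], [0, 0, 0.006, 0, -1], [0, 0, 0.006, 0, -1]])

```text
t: 3.53
ee_pos: [0.5097, 0.2116, 0.2219]
orientation: [[0.94, -0.342, 0.001], [-0.342, -0.94, -0.002], [0.002, 0.002, -1.0]]
force: [-12.6, -8.1, 32.6]
width: 0.0008
```

The force rose from 7 N to 33 N with the tip at 152 mm, so the plunger is at its stop. Retreating.

Call:
carry_out(targets=[[0, 0, -0.002, 0, -1], [0, 0, -0.002, 0, -1], [0, 0, -0.03, 0, -1], [0, 0, -0.06, 0, -1], [0, 0, -0.07, 0, -1], [0, 0, -0.07, 0, -1]])

```text
t: 4.03
ee_pos: [0.5105, 0.2124, 0.2917]
orientation: [[0.94, -0.342, 0.004], [-0.342, -0.94, 0.001], [0.003, -0.002, -1.0]]
force: [-0.5, -0.0, -0.5]
width: 0.0004
```

```bash
python3 - <<'E'
from h import *
plan(.5298,-.267,.29,-20.3)
E
```

```text
t 4.03 pos [0.5105 0.2124 0.2917] ang -20.00 F [-0.47 -0.04 -0.48] w 0.0004 shift [0.1821 0.4439 0.0012] twist 0.0053
```

Call:
carry_out(targets=[[0.182, 0.444, 0, 0.005, 0.2], [0.182, 0.444, 0, 0.005, 0.2], [0.182, 0.444, 0, 0.005, 0.2], [0.182, 0.444, 0, 0.005, 0.2], [0.182, 0.444, 0, 0.005, 0.2], [0.182, 0.444, 0, 0.005, 0.2], [0.182, 0.444, 0, 0.005, 0.2], [0.182, 0.444, 0, 0.005, 0.2], [0.182, 0.444, 0, 0.005, 0.2], [0.182, 0.444, 0, 0.005, 0.2]])

```text
t: 4.87
ee_pos: [0.5255, -0.2066, 0.2878]
orientation: [[0.938, -0.347, -0.002], [-0.347, -0.938, 0.0], [-0.002, 0.001, -1.0]]
force: [1.2, 1.3, 0.5]
width: 0.0508
```

```bash
python3 - <<'E'
from meas import *
plan(.5298,-.267,.29,-20.3)
s=vision.camera("scene");t=vision.camera("top")
print(blobs(s,(265,165,80,65),red)); cv2.imwrite("pics/t2.png",t)
f=lambda im,x,y,w,h,k:cv2.resize(im[y:y+h,x:x+w],None,fx=k,fy=k,interpolation=cv2.INTER_CUBIC)
cv2.imwrite("pics/c2.png",f(t,300,130,140,140,4))
E
```

```text
t 4.87 pos [ 0.5255 -0.2066  0.2878] ang -20.29 F [1.17 1.31 0.46] w 0.0508 shift [ 0.025   0.0551 -0.0023] twist 0.0001
[(53, [322.55, 181.79])]
```

View pics/c2.png

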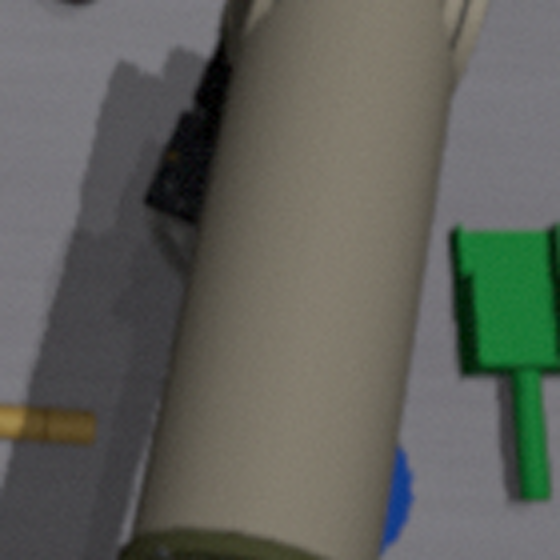

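The plunger is back up: the red blob in the scene view is again at (322.6,181.8). In the top view the arm hides the cap. Next I descend over the cap.

Call:
carry_out(targets=[[0.025, 0.055, 0, 0, 0.2], [0.025, 0.055, 0, 0, 0.2], [0.025, 0.055, 0.04, 0, 0.2], [0.025, 0.055, 0.08, 0, 0.2], [0.025, 0.055, 0.11, 0, 0.2], [0.025, 0.055, 0.12, 0, 0.2], [0.025, 0.055, 0.12, 0, 0.2], [0.025, 0.055, 0.12, 0, 0.2]])

```text
t: 5.63
ee_pos: [0.531, -0.2646, 0.1698]
orientation: [[0.938, -0.346, -0.0], [-0.346, -0.938, 0.0], [-0.0, -0.0, -1.0]]
force: [-0.3, -0.1, 1.6]
width: 0.0518
```

```bash
python3 - <<'E'
from meas import *
plan(.5297,-.267,.11,-20.3)
s=vision.camera("scene")
f=lambda im,x,y,w,h,k:cv2.resize(im[y:y+h,x:x+w],None,fx=k,fy=k,interpolation=cv2.INTER_CUBIC)
cv2.imwrite("pics/c3.png",f(s,140,180,100,100,6))
E
```

```text
t 5.63 pos [ 0.531  -0.2646  0.1698] ang -20.27 F [-0.31 -0.12  1.65] w 0.0518 shift [-0.0004  0.0028  0.0598] twist 0.0006
```

View pics/c3.png

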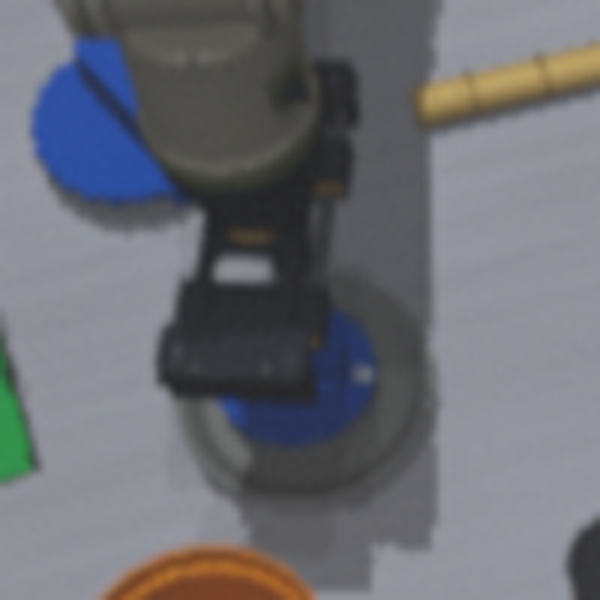

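The scene crop shows the fingers coming down astride the grip, with one pointer at crop (362,373), scene (200,242). Descending the last 60 mm.

Call:
carry_out(targets=[[0, 0.002, 0.02, 0, 0.2], [0, 0.002, 0.04, 0, 0.2], [0, 0.002, 0.055, 0, 0.2], [0, 0.002, 0.059, 0, 0.2], [0, 0.002, 0.059, 0, 0.2], [0, 0.002, 0.059, 0, 0.2]])

```text
t: 6.18
ee_pos: [0.531, -0.2669, 0.1121]
orientation: [[0.938, -0.347, 0.002], [-0.347, -0.938, -0.001], [0.002, 0.0, -1.0]]
force: [-0.3, -0.0, 0.0]
width: 0.0521
```

Call:
carry_out(targets=[[0, 0, 0, 0, -0.4], [0, 0, 0, 0, -0.6], [0, 0, 0, 0, -0.8], [0, 0, 0, 0, -1], [0, 0, 0, 0, -1], [0, 0, 0, 0, -1], [0, 0, 0, 0, -1], [0, 0, 0, 0, -1]], force=30)

```text
t: 6.85
ee_pos: [0.53, -0.2667, 0.1103]
orientation: [[0.938, -0.347, -0.0], [-0.347, -0.938, -0.0], [-0.0, 0.0, -1.0]]
force: [-1.0, 0.6, 0.6]
width: 0.0134
```

```bash
python3 - <<'E'
from meas import *
plan(.5297,-.267,.11,-20.3)
s=vision.camera("scene")
f=lambda im,x,y,w,h,k:cv2.resize(im[y:y+h,x:x+w],None,fx=k,fy=k,interpolation=cv2.INTER_CUBIC)
cv2.imwrite("pics/c4.png",f(s,140,180,100,100,6))
E
```

```text
t 6.85 pos [ 0.53   -0.2667  0.1103] ang -20.28 F [-0.97  0.59  0.58] w 0.0134 shift [-0.0002  0.0004  0.0003] twist 0.0003
```

View pics/c4.png

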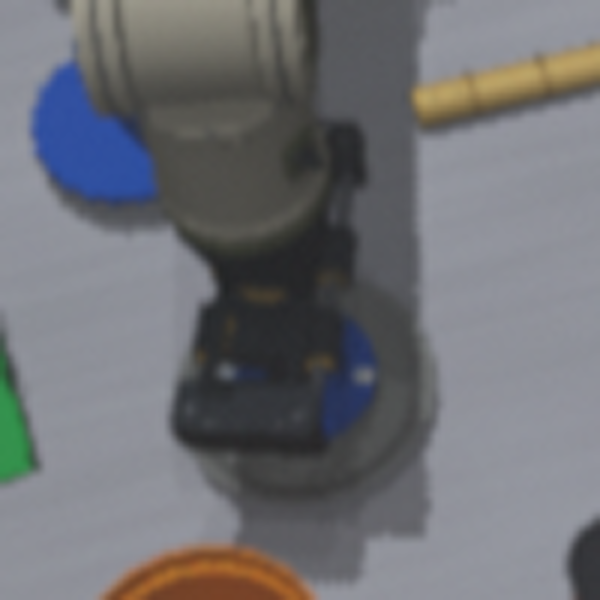

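Grip achieved: the width stopped at 13.4 mm, and both pointers are visible at scene (178,242) and (200,242), so the saucer's cap is unshifted. Lifting.

Call:
carry_out(targets=[[0, 0, -0.01, 0, -1], [0, 0, -0.03, 0, -1], [0, 0, -0.07, 0, -1], [0, 0, -0.11, 0, -1], [0, 0, -0.15, 0, -1], [0, 0, -0.18, 0, -1], [0, 0, -0.18, 0, -1], [0, 0, -0.18, 0, -1]])

```text
t: 7.57
ee_pos: [0.5307, -0.2667, 0.2926]
orientation: [[0.938, -0.347, 0.003], [-0.347, -0.938, -0.002], [0.004, 0.001, -1.0]]
force: [-0.6, -0.1, -1.9]
width: 0.0141
```

```bash
python3 - <<'E'
from meas import *
plan(.5488,.0818,.29,-53)
s=vision.camera("scene")
f=lambda im,x,y,w,h,k:cv2.resize(im[y:y+h,x:x+w],None,fx=k,fy=k,interpolation=cv2.INTER_CUBIC)
cv2.imwrite("pics/c5.png",f(s,120,150,130,130,5)[:600])
E
```

```text
t 7.57 pos [ 0.5307 -0.2667  0.2926] ang -20.27 F [-0.58 -0.14 -1.93] w 0.0141 shift [-0.1037 -0.3332  0.0019] twist 0.5712
```

View pics/c5.png

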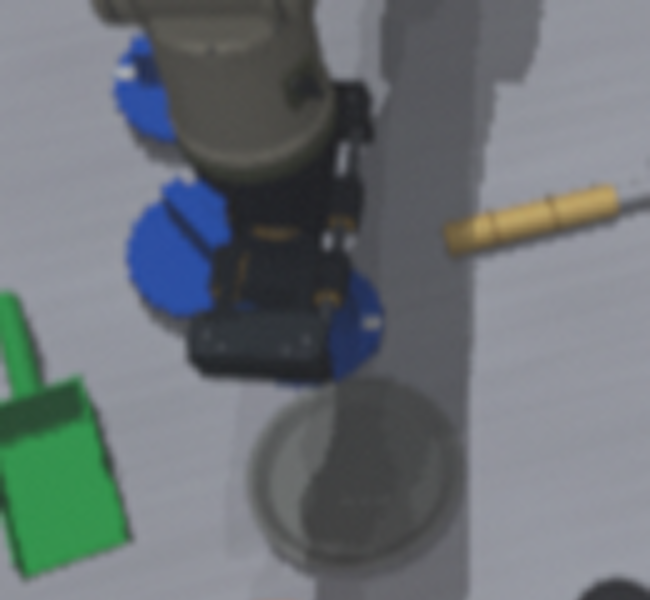

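The cap is lifted clear of the empty saucer, with one pointer visible at crop (372,322). The wrist reads about 1.5 N of added weight. Carrying it to the filter.

Call:
carry_out(targets=[[-0.104, -0.333, 0, 0.571, -1], [-0.104, -0.333, 0, 0.571, -1], [-0.104, -0.333, 0, 0.571, -1], [-0.104, -0.333, 0, 0.571, -1], [-0.104, -0.333, 0, 0.571, -1], [-0.104, -0.333, 0, 0.571, -1], [-0.104, -0.333, 0, 0.571, -1], [-0.104, -0.333, 0, 0.571, -1], [-0.104, -0.333, 0, 0.571, -1], [-0.104, -0.333, 0, 0.571, -1]])

```text
t: 8.45
ee_pos: [0.5463, 0.0884, 0.2888]
orientation: [[0.609, -0.793, -0.003], [-0.793, -0.609, 0.003], [-0.004, 0.001, -1.0]]
force: [-0.5, -0.1, -2.1]
width: 0.014
```

Call:
carry_out(targets=[[0, 0, 0, 0, -1], [0, 0, 0, 0, -1]])

```text
t: 8.62
ee_pos: [0.5475, 0.0807, 0.2888]
orientation: [[0.601, -0.799, -0.002], [-0.799, -0.601, -0.001], [-0.001, 0.002, -1.0]]
force: [-0.4, -0.9, -1.6]
width: 0.0137
```

```bash
python3 - <<'E'
from meas import *
plan(.5488,.0818,.255,-53)
s=vision.camera("scene");t=vision.camera("top")
f=lambda im,x,y,w,h,k:cv2.resize(im[y:y+h,x:x+w],None,fx=k,fy=k,interpolation=cv2.INTER_CUBIC)
cv2.imwrite("pics/c6.png",np.hstack([f(s,250,130,80,100,5),f(t,200,100,80,100,5)]))
cv2.imwrite("pics/s6.png",s);cv2.imwrite("pics/t6.png",t)
E
```

```text
t 8.62 pos [0.5475 0.0807 0.2888] ang -53.03 F [-0.36 -0.87 -1.64] w 0.0137 shift [-0.     -0.0017  0.0338] twist -0.0006
```

View pics/c6.png

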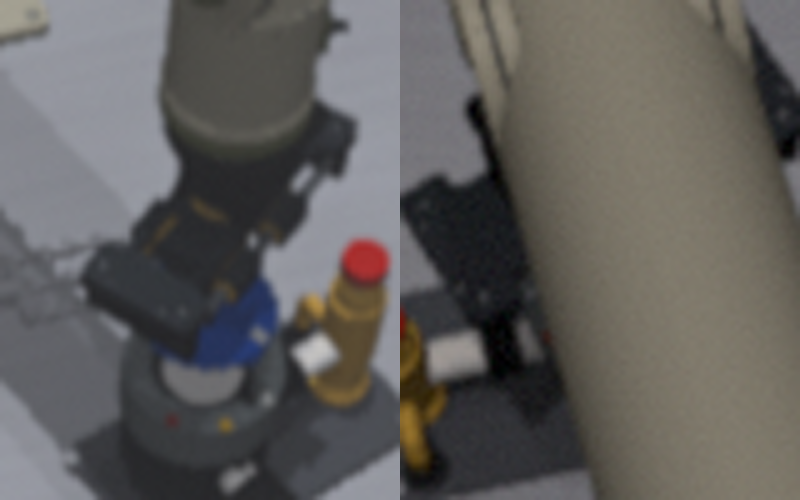

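```bash
python3 - <<'E'
from meas import *
s=cv2.imread("pics/s6.png")
print(blobs(s,(292,188,18,16),lambda h,s,v:(s<110)&(v>130)))
for a in(0,):
  c=np.array([.5475,.0807,.2148]);d=np.array([np.cos(np.radians(37)),np.sin(np.radians(37)),0])
  for r in(.0365,.0383,.040): print(r,proj("scene",c+r*d))
# contour of flange rim: bottommost/rightmost blue
x0,y0,w,h=270,180,45,30
hsv=cv2.cvtColor(s[y0:y0+h,x0:x0+w],cv2.COLOR_BGR2HSV)
m=(hsv[...,0]>100)&(hsv[...,0]<125)&(hsv[...,1]>140)
ys,xs=np.nonzero(m);print("blue extents",xs.max()+x0,ys.max()+y0, [ (c+x0, ys[xs==c].max()+y0) for c in range(xs.min(),xs.max()+1,4) if (xs==c).any()])
th=np.radians(np.arange(0,360,5));P=np.array([proj("scene",[c[0]+.0445*np.cos(t),c[1]+.0445*np.sin(t),.2088]) for t in th])
print("pred bottom/right",P[:,0].max(),P[:,1].max(),P[P[:,1].argmax()])
E
```

```text
[(21, [306.95, 190.0]), (2, [309.0, 200.5])]
0.0365 [300.82639958 196.47712809]
0.0383 [301.31278865 196.75764833]
0.04 [301.77253903 197.02280497]
blue extents 304 201 [(290, np.int64(201)), (294, np.int64(201)), (298, np.int64(201)), (302, np.int64(194))]
pred bottom/right 304.9855555052059 203.7122237936091 [292.12175049 203.71222379]
```

```bash
python3 - <<'E'
from meas import *
s=cv2.imread("pics/s6.png");x0,y0,w,h=276,184,34,24
cv2.imwrite("pics/c7.png",cv2.resize(s[y0:y0+h,x0:x0+w],None,fx=20,fy=20,interpolation=cv2.INTER_NEAREST))
g=s[y0:y0+h,x0:x0+w].astype(int);print("V pointer patch");print(g[8:18,20:32].min(2))
E
```

```text
V pointer patch
[[ 38  39  39  39  39  39  39  41  46  87 137 145]
 [ 39  38  39  38  39  40  40  40  45  81 123 128]
 [ 38  37  37  38  42  49  43  40  48  75  95  94]
 [ 39  38  38  42  60  77  63  48  48  65  68  60]
 [ 39  38  36  49  80 103  93  70  53  61  53  45]
 [ 38  39  40  50  78 102 105  83  63  63  50  42]
 [ 39  38  39  42  53  75  86  70  66  68  55  45]
 [ 39  39  39  41  40  46  55  59  69  71  59  54]
 [ 37  40  40  41  39  40  48  62  71  73  63  59]
 [ 40  39  41  39  40  45  55  64  71  73  67  51]]
```

View pics/c7.png

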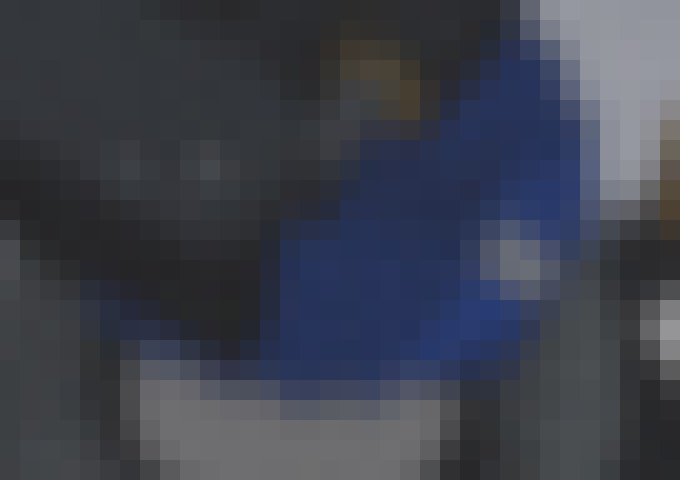

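The held cap's pointer is at (301.4,196.7), against (301.3,196.8) predicted, so the cap sits in the hand as assumed. Lowering onto the collar.

Call:
carry_out(targets=[[0, -0.002, 0.01, 0, -1], [0, -0.002, 0.025, 0, -1], [0, -0.002, 0.033, 0, -1], [0, -0.002, 0.036, 0, -1], [0, -0.002, 0.039, 0, -1], [0, -0.002, 0.041, 0, -1], [0, -0.002, 0.042, 0, -1]])

```text
t: 9.3
ee_pos: [0.5497, 0.0829, 0.2484]
orientation: [[0.602, -0.799, 0.0], [-0.799, -0.602, 0.0], [0.0, -0.0, -1.0]]
force: [0.7, 0.7, -0.6]
width: 0.0139
```

```bash
python3 - <<'E'
from meas import *
plan(.5488,.0818,.233,-53)
E
```

```text
t 9.30 pos [0.5497 0.0829 0.2484] ang -53.01 F [ 0.66  0.7  -0.63] w 0.0139 shift [0.0004 0.0014 0.0154] twist -0.0001
```

Call:
carry_out(targets=[[0, 0.001, 0.003, 0, -1], [0, 0.001, 0.006, 0, -1], [0, 0.001, 0.009, 0, -1], [0, 0.001, 0.009, 0, -1]])

```text
t: 9.63
ee_pos: [0.549, 0.0824, 0.2392]
orientation: [[0.602, -0.799, 0.001], [-0.799, -0.602, 0.0], [0.0, -0.001, -1.0]]
force: [1.0, 0.7, 2.7]
width: 0.0139
```

The spring force agrees (about 4 N at 7 mm of travel), so the lugs are in the slots. Pressing to a foot height of about 133 mm.

Call:
carry_out(targets=[[0, 0, 0.002, 0, -1], [0, 0, 0.004, 0, -1], [0, 0, 0.006, 0, -1], [0, 0, 0.006, 0, -1], [0, 0, 0.006, 0, -1]])

```text
t: 10.05
ee_pos: [0.549, 0.0824, 0.2335]
orientation: [[0.602, -0.799, 0.001], [-0.799, -0.602, 0.0], [0.0, -0.001, -1.0]]
force: [0.7, 0.6, 5.4]
width: 0.0138
```

```bash
python3 - <<'E'
from meas import *
plan(.5488,.0818,.233,-93)
s=vision.camera("scene")
f=lambda im,x,y,w,h,k:cv2.resize(im[y:y+h,x:x+w],None,fx=k,fy=k,interpolation=cv2.INTER_CUBIC)
cv2.imwrite("pics/c8.png",f(s,250,150,90,90,6))
E
```

```text
t 10.05 pos [0.549  0.0824 0.2335] ang -53.00 F [0.7  0.58 5.39] w 0.0138 shift [0.0004 0.0005 0.0005] twist 0.6982
```

View pics/c8.png

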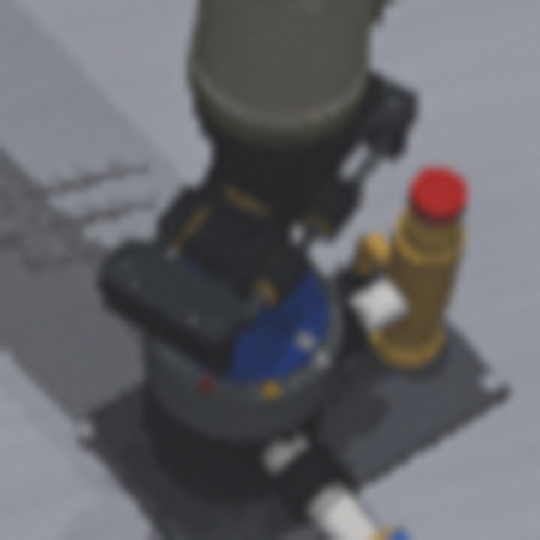

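The cap is seated: its pointer at crop (303,341) lies beside the white mark at (320,358). The foot is at about 133 mm with about 7 N of push. Turning clockwise in two parts.

Call:
carry_out(targets=[[0, 0, 0, 0.06, -1], [0, 0, 0, 0.12, -1], [0, 0, 0, 0.18, -1], [0, 0, 0, 0.24, -1], [0, 0, 0, 0.3, -1], [0, 0, 0, 0.35, -1], [0, 0, 0, 0.35, -1]])

```text
t: 10.68
ee_pos: [0.5487, 0.0823, 0.2334]
orientation: [[0.289, -0.957, 0.0], [-0.957, -0.289, -0.0], [0.0, 0.0, -1.0]]
force: [-0.3, -0.5, 5.1]
width: 0.0138
```

```bash
python3 - <<'E'
from meas import *
plan(.5488,.0818,.233,-93)
print(telemetry.state()["ft_torque"].round(3))
s=vision.camera("scene")
f=lambda im,x,y,w,h,k:cv2.resize(im[y:y+h,x:x+w],None,fx=k,fy=k,interpolation=cv2.INTER_CUBIC)
cv2.imwrite("pics/c9.png",f(s,250,150,90,90,6))
E
```

```text
t 10.68 pos [0.5487 0.0823 0.2334] ang -73.19 F [-0.28 -0.48  5.05] w 0.0138 shift [0.0005 0.0001 0.0004] twist 0.3458
[ 0.04  -0.007 -0.017]
```

View pics/c9.png

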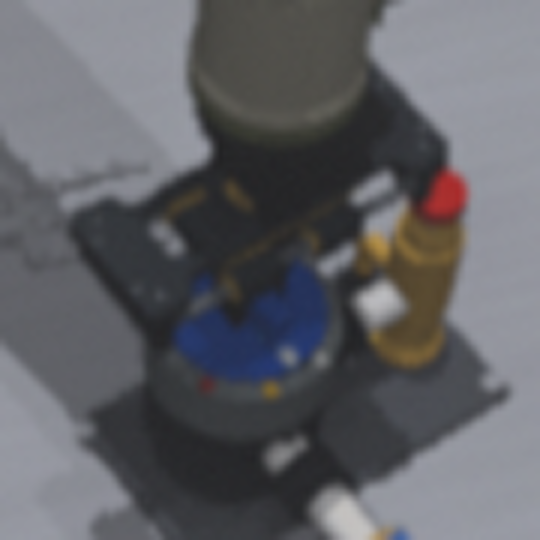

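The pointer has followed to crop (289,355), about half-way to the yellow mark, with almost no torque. Turning the rest.

Call:
carry_out(targets=[[0, 0, 0, 0.06, -1], [0, 0, 0, 0.12, -1], [0, 0, 0, 0.18, -1], [0, 0, 0, 0.24, -1], [0, 0, 0, 0.3, -1], [0, 0, 0, 0.345, -1], [0, 0, 0, 0.345, -1], [0, 0, 0, 0.345, -1]])

```text
t: 11.4
ee_pos: [0.5487, 0.0823, 0.2333]
orientation: [[-0.047, -0.999, 0.0], [-0.999, 0.047, -0.0], [0.0, -0.0, -1.0]]
force: [0.5, -0.2, 4.4]
width: 0.0138
```

```bash
python3 - <<'E'
from meas import *
plan(.5488,.0818,.233,-93)
s=vision.camera("scene")
print("plunger",blobs(s,(312,170,25,25),red), "saucer etc")
cv2.imwrite("pics/s10.png",s)
f=lambda im,x,y,w,h,k:cv2.resize(im[y:y+h,x:x+w],None,fx=k,fy=k,interpolation=cv2.INTER_CUBIC)
cv2.imwrite("pics/c10.png",f(s,250,150,90,90,6))
E
```

```text
t 11.40 pos [0.5487 0.0823 0.2333] ang -92.67 F [ 0.52 -0.25  4.42] w 0.0138 shift [ 0.0005 -0.0001  0.0003] twist 0.0058
plunger [(2, [326.0, 180.5])] saucer etc
```

View pics/c10.png

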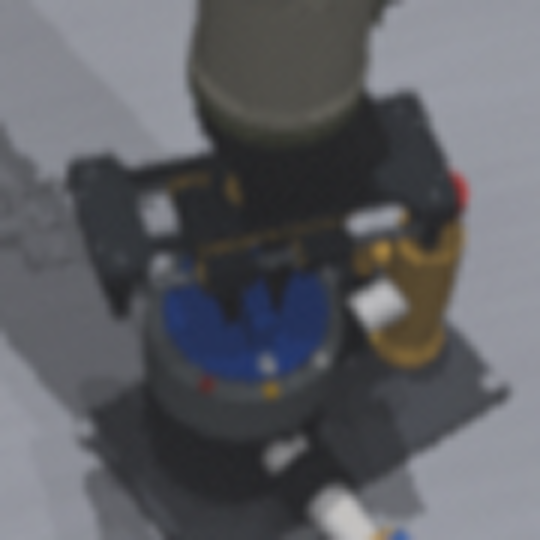

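View pics/s10.png

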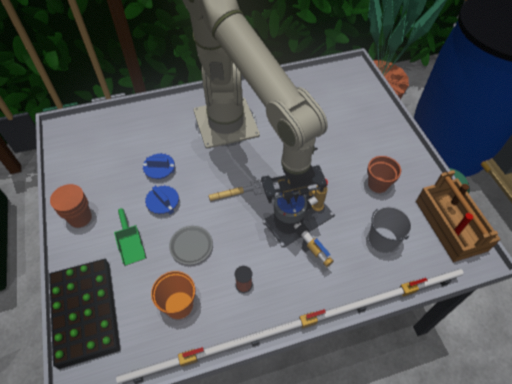

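The pointer at crop (267,362) lies beside the yellow mark at (270,390). The saucer, pots, fork, scoop and cartridge look unmoved. The gripper's body only hides the plunger from the camera; it is about 70 mm above it. Handing in.

```bash
python3 - <<'E'
from h import *
print(np.abs(telemetry.state()["joint_velocities"]).max()); robot.hand_in(); plan(.5488,.0818,.233,-93)
E
```

```text
0.3147769691067739
the job is handed in; nothing more can be done
the job is handed in; nothing more can be done
```

The job is handed in: the cap is pressed down in the collar, turned to the yellow half-way marks, and held there still by its grip. The hand-in gave no verdict.

- **Plunger:** I pushed it to its solid stop (33 N, fingertip at 152 mm). A camera check after I let go showed it back up. In the last picture the gripper partly hides it, but the gripper's body is about 70 mm above it.
- **Cap:** I took the smallest cap from the saucer, set its lugs in the slots and pressed it down to about 133 mm. I then turned it 40° clockwise, well short of the red lock marks.
- **Last checks:**
  - The jaws point at -92.7°, against -93° wanted, and the cap's pointer is beside the yellow mark.
  - The tool is within about 0.5 mm of the filter's axis.
  - The fingers hold the 14 mm grip with 30 N commanded.
- **Bench:** Nothing else on the bench looked moved in the last picture. I judged that by eye and did not measure it.

No check failed or disagreed. The robot's clock read 11.4 s of the 58 s allowed.

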